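# Free a gummed print carriage and lock it in its parking station

## Robot

A 6-joint arm with a two-finger parallel gripper is mounted at the origin on a cart in front of the work surface, level with it; the furniture and walls round the work are solid. World frame = base frame: x ahead of the robot, y to its left, z up, the work surface at z = 0. Lengths are in mm, angles in degrees, forces in N, time in s.
With the tool pointing down it reaches from about 300 to 850 mm from the base axis. Payload 4.2 kg.
Tool frame: the origin (TCP) lies midway between the tips of the shut fingers; the grasp point (between the pads) lies 19 mm behind it; z points along the fingers, y is the line along which they close (so a half turn about z gives the same grasp; the last joint's range is limited). The gripper opens to 91 mm and grips with 3 to 60 N. Pads are 32 mm wide; open, the fingers measure 118 mm over their backs; the gripper's body (76 mm by 178 mm) begins 60 mm behind the grasp point.
Start: joints at [-74.198, 18.312, 89.639, -0, 72.044, -1.146], TCP at [167.619, -550.043, 213.976] pointing down, gripper open.
Joint ranges: [-177.97, 177.97], [-48.28, 115.42], [12.27, 149.76], [-77.06, 257.06], [2.81, 150.46], [-146.56, 146.56]. Speed limits (degrees/s): [147.25, 147.25, 180, 180, 180, 180].

## Interface

Orientations are given as [roll, pitch, yaw] about the fixed x, y, z axes, in that order (R = Rz(yaw) Ry(pitch) Rx(roll)).
In Python, from workcell import env gives the robot as it stands.
- The arm moves only by the shell command python3 drive.py 'ROWS' [OPENING] [FORCE]. ROWS is rows parted by semicolons, their numbers by spaces, 1 to 8 of them, each of 6 numbers: dx, dy, dz in mm, then a rotation vector rx, ry, rz in degrees; each row shifts and turns the commanded pose from where the row before left it, along the tool's axes as they then stand; what a row does not reach is not made up. A row lasts 1/10 s, in which the tool goes at most 50 mm and 8.59 degrees, less where a joint would pass 70% of its speed; a pose out of reach is approached as far as the arm can. OPENING is the finger opening in mm, set as the command begins (- or left out keeps the last). The fingers move at their own pace and stop on an object; FORCE is the grip in N (left out, the last holds). Time passes only in rows, so rows that do not move let the fingers close. It prints the time, the measured TCP pose, the force, the opening and the grip force at its end.
- env.state(): the state, without advancing time (a new reading comes with each control period).
- env.grab_frame(name): name is "side" or "top" or "wrist"; returns the picture (384x512x3 uint8, blue, green, red); there is no depth.
- env.camera_model(name): a dict with "fx", "fy", "cx", "cy" (pixels), "T" (4x4, takes a point from camera to world coordinates). Camera axes: x right, y up, looking along -z (the intrinsics and any distortion apply to the point x, -y, -z); pixel columns grow to the right and rows downward; lengths in mm; the calibration is good to about 2 mm. A picture is of the moment at which its call begins: read the wrist's pose just before it. camera_model takes no time and is no camera call; for the wrist camera it gives the pose at the moment of the call.
- env.job_done(): hands the job in; it is judged then, once.
The state is a dict: "time_s": time; "qpos": joint angles; "qvel": joint speeds; "effort": joint torques, N m; "ee_pos": TCP position; "ee_rot": TCP orientation; "force": force on the tool from outside, world axes, zero at the start; "torque": the same for the moment, N m; "gripper_width": finger opening in mm; "gripper_force": force on a finger pad.
Only numpy, scipy, OpenCV 4.12 (cv2) and the standard library are available. Lean on these libraries where they do the work, as an engineer would, in place of code of your own. Each camera call takes 0.05 s, during which the arm holds its last target. There are 200 camera calls.

## Task

The print carriage on this carriage unit is stuck fast in dried ink. Push it along its rod until it breaks free and run it on into the grey parking hood, gently, until it sits right up against the stop hidden inside; then swing the orange transport lock fully down behind the carriage's grey bar so that it cannot run back, and let go. Leave the other things on the bench where they are.

Things in the scene. Friction and masses are not known exactly. Their poses are not given: they have to be found in the camera images.
- carriage_unit: Steel carriage unit out of a printer, 390 long (its y) x 112 deep (x), standing fast on rubber feet. Origin on the bench under its middle; x runs from front to rear wall, y along the rod away from the parking hood, z up. Guide rod 10 thick along y at x -8, its top 51 above the bench; rear wall and rail at x 44 to 60, top 78; end plates at y -195 and 195, top 61.
- carriage: Black print carriage, two ink cartridges in it, 62 x 80 (along y) x 50 high, sliding along the rod; axes like carriage_unit. Origin: centre of its underside, 30 above the bench, 40 from nose (-y) and tail (+y). A grey bar crosses it at y 0 to 6, top 89 above the bench. Dried ink holds it for the first 10 to 60 mm (some 10 to 17 N to move it); then it breaks free suddenly and needs about 2 N.
- carriage_tail (a point): Middle of the carriage's flat tail face (58 wide in x, 30 to 80 above the bench); this point is 70 above the bench, straight over the rod. Push here, towards the unit's -y, above the rod; at least 45 mm are free behind it at the start.
- parking_station: Grey hood at the unit's -y end, 94 wide x 72 long (y), roof 90 above the bench, elsewhere along the rod each time. Origin: in the plane of its open mouth, at bench level, on the unit's middle line; axes like carriage_unit. The carriage's nose goes in towards -y. Inside, out of sight, a firm rubber-faced stop halts it 15 to 35 past the mouth; over half of the carriage stays outside.
- transport_lock (a joint): Angle (rad) of the orange transport lock on the hood: 0 fully down (arm level, hook behind the grey bar); 1.55 to 1.85 at the start (arm up), at most 1.9. It stays where it is left; about 1 N at the tab swings it. The hook passes down behind the bar only if the carriage is at its stop to about 4 mm; a little short of that it lands on the bar.
- lock_hinge (a point): Hinge axis of the lock, parallel to the unit's x, on the hood's roof near the mouth, 97 above the bench. Shut, the arm points to +y, over the carriage; at 1.57 straight up. The arm is 22 wide, 6 thick and ends 52 from the axis.
- lock_tab (a point): Middle of the outer face of the lock's thumb tab (30 wide, 14 long), 45 from the hinge axis along the arm. This face looks up when shut and to -y (away from the carriage) when the arm stands up: push it to +y, then down.
- screw_dish: Steel dish with screws, 95 across, 22 high. Origin: centre of its underside. Leave alone.
- ink_cartridge: Loose black ink cartridge on the bench, 19x75x39. Origin: centre of its underside. Leave alone.
- grease_tin: Small round tin, white with a red band, 59 across, 36 high. Origin: centre of its underside. Leave alone.

How it is judged:
By the outcome, as a careful person would: the job done as asked, in the order asked, and still so for the second after the job is handed in, with the robot touching nothing.
It also fails if it takes over 43 s, if anything falls off the work surface, if the arm or the gripper's body presses on something with over 40 N, if the wrist force passes 120 N, or if a joint passes its speed limit or range.

## Working session

There is one attempt and no reset: what is moved stays moved. The work goes in short steps, Python scripts to look and compute and a shell command to move; the robot and the scene stay as the last step left them, time stands still between calls to the robot, and variables do not carry over. Pictures are saved under pics/ and viewed, at most 10 in all, crops included, and the job is handed in when it is done.

```bash
ls; mkdir -p pics
python3 - <<'E'
from workcell import env
import cv2
for n in("side","top"):
    f=env.grab_frame(n); cv2.imwrite(f"pics/{n}0.png",f)
    m=env.camera_model(n); print(n,{k:(v.round(3).tolist() if hasattr(v,'round') and k=='T' else v) for k,v in m.items()})
print(env.state())
E
```

```text
drive.py
pics
workcell.py
side {'fx': 368.81300760859926, 'fy': 368.81300760859926, 'cx': 257.41368808059593, 'cy': 190.49672928098911, 'T': [[-0.94, 0.203, -0.275, 338.18], [-0.341, -0.595, 0.728, 464.868], [-0.016, 0.778, 0.629, 638.482], [0.0, 0.0, 0.0, 1.0]]}
top {'fx': 444.90787487438377, 'fy': 444.90787487438377, 'cx': 253.98191695638502, 'cy': 196.82636431803263, 'T': [[-0.008, 0.995, -0.103, 445.514], [-1.0, -0.01, -0.017, -153.504], [-0.018, 0.103, 0.995, 1363.564], [0.0, 0.0, 0.0, 1.0]]}
{'time_s': 0.1, 'qpos': array([-7.41982114e+01,  1.83475330e+01,  8.96988901e+01, -8.34408931e-04,
        7.20437995e+01, -1.14798450e+00]), 'qvel': array([-0.01183982, -0.09573332, -0.16961241, -0.00738243,  0.00823889,
        0.0637711 ]), 'effort': array([-7.08215430e-04, -4.13333738e+01, -2.32510722e+01,  7.29060872e-02,
        4.22059244e-02, -5.14001795e-05]), 'ee_pos': array([ 167.48620802, -549.59903669,  213.21237917]), 'ee_rot': array([-1.79909780e+02, -1.01438747e-03,  1.69500301e+01]), 'force': array([ 0.57224146, -0.66803087,  0.40322673]), 'torque': array([-0.01972566,  0.01788465,  0.02564614]), 'gripper_force': 0.0, 'gripper_width': 91.18470891244496}
```

```bash
python3 -c "
import cv2,numpy as np
a=cv2.imread('pics/side0.png');b=cv2.imread('pics/top0.png')
cv2.imwrite('pics/both0.png',cv2.resize(np.hstack([a,b]),(1024,384)))"
```

```text
(no output)
```

View pics/top0.png

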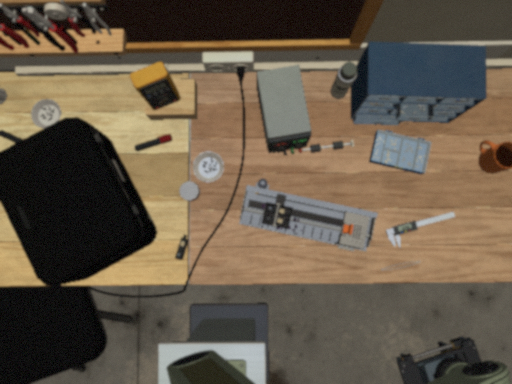

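View pics/side0.png

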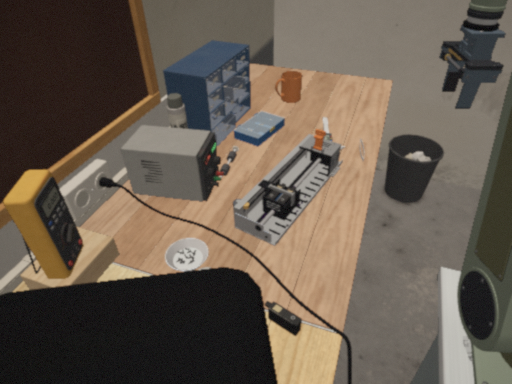

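The top view shows the unit from (243,205) to (375,235), with the hood at its right (world -y) end near (348,232) and the carriage near (277,212). In the side view the lock stands up near (325,128) and the carriage is near (280,195). I'll enlarge both.

```bash
python3 -c "
import cv2,numpy as np
a=cv2.imread('pics/side0.png')[105:245,225:350];b=cv2.imread('pics/top0.png')[170:260,230:390]
cv2.imwrite('pics/sc.png',cv2.resize(a,None,fx=4.2,fy=4.2,interpolation=cv2.INTER_CUBIC))
cv2.imwrite('pics/tc.png',cv2.resize(b,None,fx=5,fy=5,interpolation=cv2.INTER_CUBIC))"
```

```text
(no output)
```

View pics/tc.png

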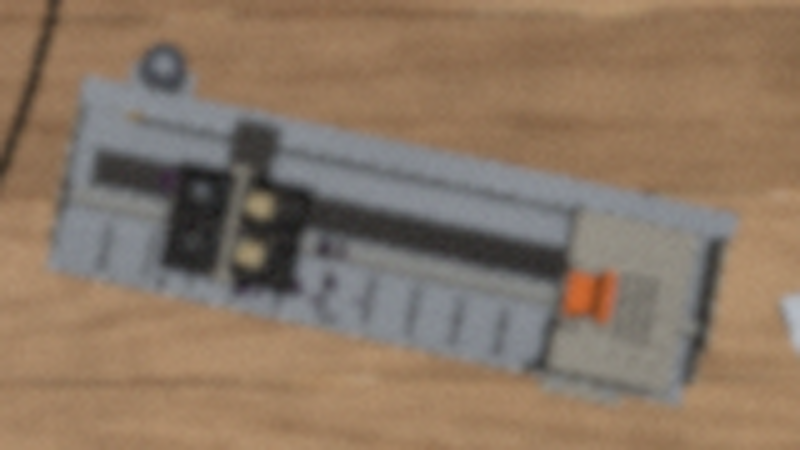

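View pics/sc.png

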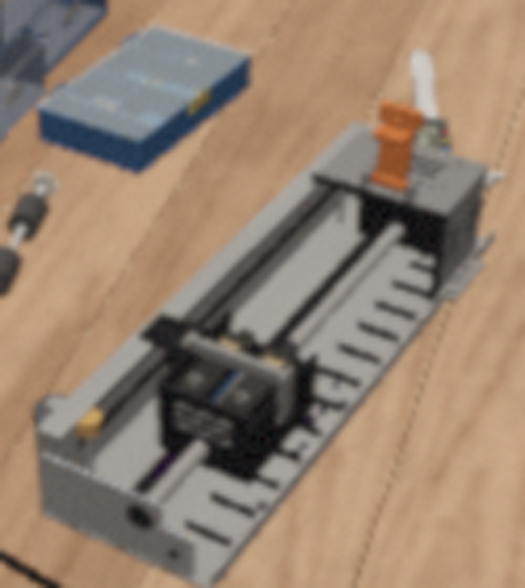

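Top crop: the carriage's tail is the left edge (183,170)-(165,262), the bar runs (243,165)-(218,278), the hood's mouth edge is (575,208)-(548,372), and the lock is orange at (590,295). Side crop: the mouth roof edge is (315,178)-(440,213), the rod end is (140,515), and the tail's top corners are (165,368) and (275,408). Next I fit the known geometry to both views.

```bash
cat > geo.py <<'E'
import numpy as np
from scipy.optimize import least_squares
def proj(m,P):
    T=np.asarray(m["T"]); p=(np.asarray(P,float)-T[:3,3])@T[:3,:3]
    return np.array([m["cx"]+m["fx"]*p[...,0]/-p[...,2], m["cy"]-m["fy"]*p[...,1]/-p[...,2]]).T
def tri(ms,px):  # triangulate one point
    f=lambda P: np.concatenate([proj(m,P)-u for m,u in zip(ms,px)])
    r=least_squares(f,[450,-250,60]); return r.x,np.abs(r.fun).max()
E
python3 - <<'E'
from workcell import env
from geo import *
t,s=env.camera_model("top"),env.camera_model("side")
print({k:v for k,v in t.items() if k not in("T",)})
T=lambda x,y:np.array([230+(x+.5)/5-.5,170+(y+.5)/5-.5]); S=lambda x,y:np.array([225+(x+.5)/4.2-.5,105+(y+.5)/4.2-.5])
for n,a,b in [("hood rear mouth z90",T(575,208),S(315,178)),("hood front mouth z90",T(548,372),S(440,213)),("hood front far",T(682,398),S(487,165)),
 ("bar rear z89",T(243,165),S(183,338)),("bar front z89",T(218,278),S(290,378)),("tail rear z80",T(183,170),S(165,368)),("tail front z80",T(165,262),S(275,408))]:
    P,e=tri([t,s],[a,b]); print(n,P.round(1),round(e,2))
# fit: X,Y,yaw,carriage y, hood y
ob=[(t,T(575,208),'h',(47,0,90)),(t,T(548,372),'h',(-47,0,90)),(t,T(682,398),'h',(-47,-72,90)),(s,S(315,178),'h',(47,0,90)),(s,S(440,213),'h',(-47,0,90)),(s,S(487,165),'h',(-47,-72,90)),
(t,T(88,78),'u',(60,195,78)),(t,T(738,215),'u',(60,-195,78)),(s,S(140,515),'u',(-8,195,46)),
(t,T(183,170),'c',(21,40,80)),(t,T(165,262),'c',(-37,40,80)),(s,S(165,368),'c',(21,40,80)),(s,S(275,408),'c',(-37,40,80))]
def w(p,k,q):
    q=np.array(q,float); q[1]+={'h':p[3],'c':p[4],'u':0}[k]
    c,d=np.cos(p[2]),np.sin(p[2]); return np.array([p[0]+c*q[0]-d*q[1],p[1]+d*q[0]+c*q[1],q[2]])
r=least_squares(lambda p:np.concatenate([proj(m,w(p,k,q))-u for m,u,k,q in ob]),[430,-270,-.2,-130,80],loss='soft_l1',x_scale=[10,10,.1,10,10])
p=r.x;print(p.round(2),np.degrees(p[2]).round(2));print(np.array([proj(m,w(p,k,q))-u for m,u,k,q in ob]).round(1).tolist())
print("tail",w(p,'c',(-8,40,70)),"mouth",w(p,'h',(0,0,0)))
E
```

```text
{'fx': 444.90787487438377, 'fy': 444.90787487438377, 'cx': 253.98191695638502, 'cy': 196.82636431803263}
hood rear mouth z90 [ 533.6 -391.2   87.4] 0.02
hood front mouth z90 [ 443.8 -372.3   90.2] 1.27
hood front far [ 427.5 -449.1   83.9] 0.92
bar rear z89 [ 560.9 -201.4   87.1] 0.27
bar front z89 [ 494.3 -186.6   86.8] 0.35
tail rear z80 [ 559.  -166.4   92.2] 0.65
tail front z80 [ 498.3 -157.5   87.7] 2.23
[ 5.1193e+02 -2.8598e+02 -2.3000e-01 -9.9310e+01  8.2420e+01] -13.07
[[0.9, -0.7], [-0.3, -1.2], [-2.1, -0.8], [-0.3, -1.3], [1.2, 0.2], [0.8, -0.5], [-0.9, -0.6], [1.1, 1.0], [0.7, 0.9], [1.5, -0.7], [0.8, 0.5], [0.8, 2.7], [-4.0, 1.6]]
tail [ 531.81599719 -164.92016023   70.        ] mouth [ 489.47078002 -382.72340502    0.        ]
```

```bash
python3 drive.py '0 0 0 0 0 -8.57;0 0 0 0 0 -8.57;0 0 0 0 0 -8.57;0 0 0 0 0 -8.57;0 0 0 0 0 -8.57;0 0 0 0 0 -8.57;0 0 0 0 0 -8.56' 0 20; python3 drive.py '44 24 0 0 0 0;44 24 0 0 0 0;44 24 0 0 0 0;44 24 0 0 0 0;44 24 0 0 0 0;44 24 0 0 0 0'; python3 -c "
from workcell import env;import cv2
m=env.camera_model('wrist');cv2.imwrite('pics/w0.png',env.grab_frame('wrist'));print(m);import numpy as np;np.save('w0.npy',m['T']);print(env.state()['ee_pos'],env.state()['ee_rot'])"
```

```text
time_s: 0.8
ee_pos: [167.5, -549.7, 213.5]
ee_rot: [-180.0, -0.1, 77.3]
force: [-0.6, 1.2, -0.4]
gripper_width: 38.3
gripper_force: 0.0
time_s: 1.4
ee_pos: [367.9, -324.2, 213.7]
ee_rot: [-180.0, -0.0, 76.9]
force: [0.8, -0.3, 0.1]
gripper_width: 0.5
gripper_force: 0.0
{'fx': 299.4900577761495, 'fy': 299.4900577761495, 'cx': 250.35923547171322, 'cy': 198.2061349709046, 'T': array([[ 9.73967053e-01,  2.19487001e-01,  5.66889382e-02,
         3.84546761e+02],
       [-2.26689359e-01,  9.43392624e-01,  2.42120406e-01,
        -2.55802012e+02],
       [-3.37644214e-04, -2.48668078e-01,  9.68588702e-01,
         3.85106322e+02],
       [ 0.00000000e+00,  0.00000000e+00,  0.00000000e+00,
         1.00000000e+00]])}
[ 372.44061747 -318.51782256  213.73991272] [179.8561832   -0.36161825  77.1707264 ]
```

```bash
python3 drive.py '21 43 0 0 0 0;21 43 0 0 0 0;21 43 0 0 0 0;0 0 0 0 0 0'; python3 -c "
from workcell import env;import cv2
import numpy as np
m=env.camera_model('wrist');f=env.grab_frame('wrist');cv2.imwrite('pics/w1.png',f);np.save('w1.npy',m['T']);print(env.state()['ee_pos'],env.state()['qvel'].max())
g=cv2.imread('pics/w0.png')
cv2.imwrite('pics/w01.png',np.vstack([cv2.resize(g,(798,598))[:,:],]))
cv2.imwrite('pics/w1b.png',cv2.resize(f,(798,598),interpolation=cv2.INTER_CUBIC))"
```

```text
time_s: 1.85
ee_pos: [511.7, -292.4, 212.7]
ee_rot: [179.9, -0.1, 77.2]
force: [-1.0, -0.8, -0.1]
gripper_width: 0.2
gripper_force: 0.0
[ 508.71493367 -292.98337138  212.69345456] 2.8900470074761304
```

View pics/w1b.png

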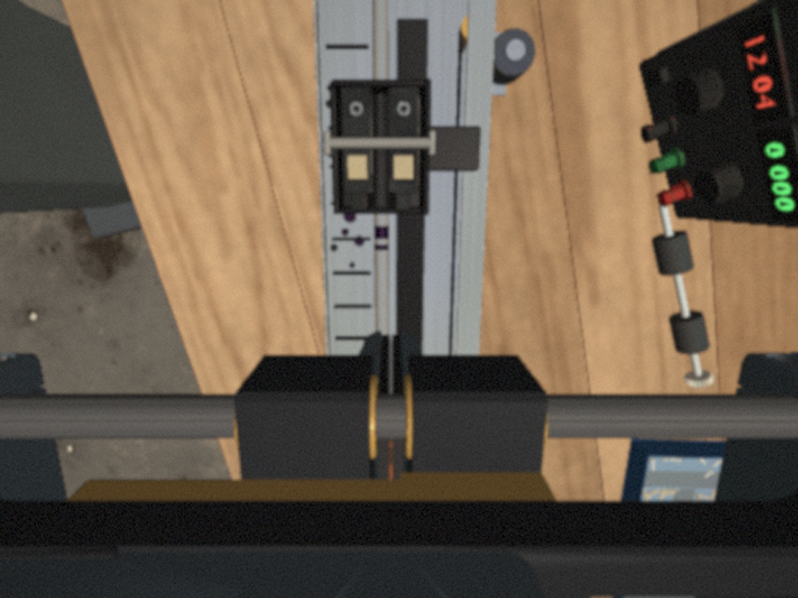

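View pics/w01.png

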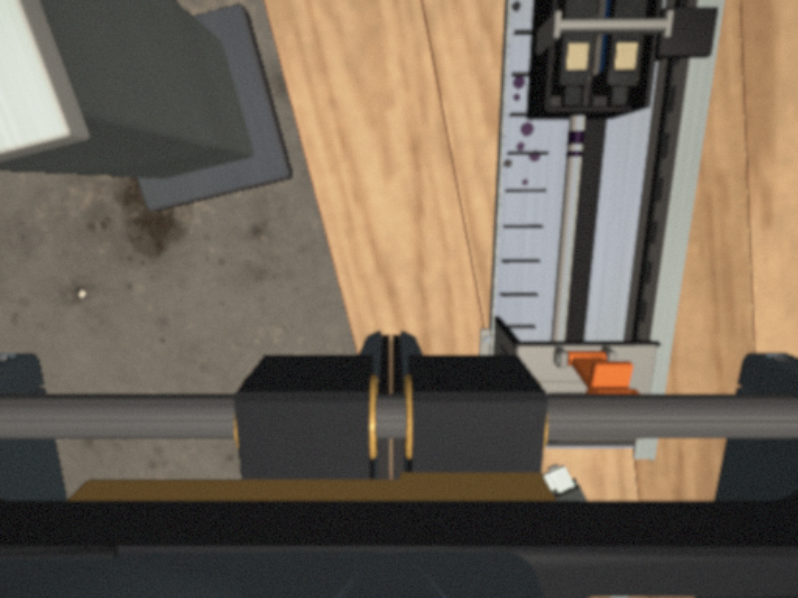

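w1b: the carriage tail's top edge is at row 82 from x=332 to 430, and the bar runs along row 143 from x=330 to 434. w01: the bar runs (556,28)-(668,25), the hood mouth's roof edge (520,348)-(658,343), and the lock's free end is at (613,378). Next I triangulate the bar and refit the pose.

Run:
```python
from workcell import env
from geo import *
t,s=env.camera_model("top"),env.camera_model("side")
w=env.camera_model("wrist"); w0={**w,"T":np.load("w0.npy")}; w1={**w,"T":np.load("w1.npy")}
k=512/798
W=lambda x,y:np.array([(x+.5)*k-.5,(y+.5)*384/598-.5])
T=lambda x,y:np.array([230+(x+.5)/5-.5,170+(y+.5)/5-.5]); S=lambda x,y:np.array([225+(x+.5)/4.2-.5,105+(y+.5)/4.2-.5])
a=np.radians(-13.07);R=np.array([[np.cos(a),-np.sin(a),0],[np.sin(a),np.cos(a),0],[0,0,1]]);O=np.array([512,-286,0])
def show(n,ms,px):
    P,e=tri(ms,px);print(n,P.round(1),"unit",(R.T@(P-O)).round(1),round(e,2))
show("bar l",[w0,w1],[W(556,28),W(330,144)]); show("bar r",[w0,w1],[W(668,25),W(434,143)])
show("pad l",[w0,w1],[W(577,55),W(357,167)]); show("pad r",[w0,w1],[W(627,56),W(403,167)])
show("hood f",[w0,t,s],[W(520,348),T(548,372),S(440,213)]); show("hood r",[w0,t,s],[W(658,343),T(575,208),S(315,178)])
show("bar l all",[w0,w1,t,s],[W(556,28),W(330,144),T(218,278),S(290,378)])
def ray(m,u,z):
    Tm=np.asarray(m["T"]);d=Tm[:3,:3]@[(u[0]-m["cx"])/m["fx"],-(u[1]-m["cy"])/m["fy"],-1];P=Tm[:3,3]+d*(z-Tm[2,3])/d[2];return P.round(1),(R.T@(P-O)).round(1)
for n,u,z in [("tail l",W(332,82),80),("tail r",W(430,82),80),("wall rear top",W(496,60),78),("wall2",W(482,340),78),("nose l",W(337,213),70)]:print(n,*ray(w1,u,z))
for n,u,z in [("lock tip",W(613,372),147),("lock base",W(575,355),97),("lock end",W(613,362),149)]:print(n,*ray(w0,u,z))
```

```text
bar l [ 498.1 -189.5   83.3] unit [-35.3  90.8  83.3] 0.05
bar r [ 559.8 -203.2   85.9] unit [27.8 91.5 85.9] 0.12
pad l [ 510.6 -205.7   77.5] unit [-19.6  77.9  77.5] 0.3
pad r [ 538.9 -212.6   78.5] unit [ 9.6 77.5 78.5] 0.22
hood f [ 445.  -374.8   90.1] unit [ -45.2 -101.7   90.1] 1.69
hood r [ 535.  -392.4   89.6] unit [ 46.5 -98.4  89.6] 1.0
bar l all [ 497.7 -189.5   83.8] unit [-35.8  90.8  83.8] 1.39
tail l [ 507.9 -155.5   80. ] [-33.5 126.2  80. ]
tail r [ 565.  -168.5   80. ] [ 25.1 126.5  80. ]
wall rear top [ 606.1 -165.    78. ] [ 64.3 139.1  78. ]
wall2 [ 567.3 -336.    78. ] [ 65.2 -36.2  78. ]
nose l [ 490.4 -230.8   70. ] [-33.5  48.8  70. ]
lock tip [ 480.8 -377.4  147. ] [ -9.7 -96.1 147. ]
lock base [ 478.1 -385.5   97. ] [ -10.5 -104.5   97. ]
lock end [ 480.6 -370.7  149. ] [-11.4 -89.6 149. ]
```

```bash
python3 drive.py '40 0 0 0 0 0;41 0 0 0 0 0;41 -1 0 0 0 0;40 -1 25 0 0 0;0 0 40 0 0 0;0 0 30 0 0 0;0 0 0 0 0 0;0 0 0 0 0 0'
python3 - <<'E'
from workcell import env
import cv2,numpy as np
st=env.state();m=env.camera_model('wrist');f=env.grab_frame('wrist');np.save('w2.npy',m['T'])
print(st['ee_pos'],st['ee_rot'],st['qvel'].round(2),st['force'])
cv2.imwrite('pics/w2.png',cv2.resize(f[150:384,100:412],(798,598),interpolation=cv2.INTER_CUBIC))
E
```

```text
time_s: 2.7
ee_pos: [541.1, -136.3, 119.4]
ee_rot: [-180.0, 0.0, 76.9]
force: [-0.4, -0.1, 0.5]
gripper_width: 0.5
gripper_force: 0.0
[ 541.09648793 -136.34292863  119.39388817] [-1.79968308e+02  1.53217188e-02  7.68685246e+01] [-0.18 -1.17 -2.59  0.05 -0.22  0.13] [-0.37885171 -0.09434339  0.46688507]
```

View pics/w2.png

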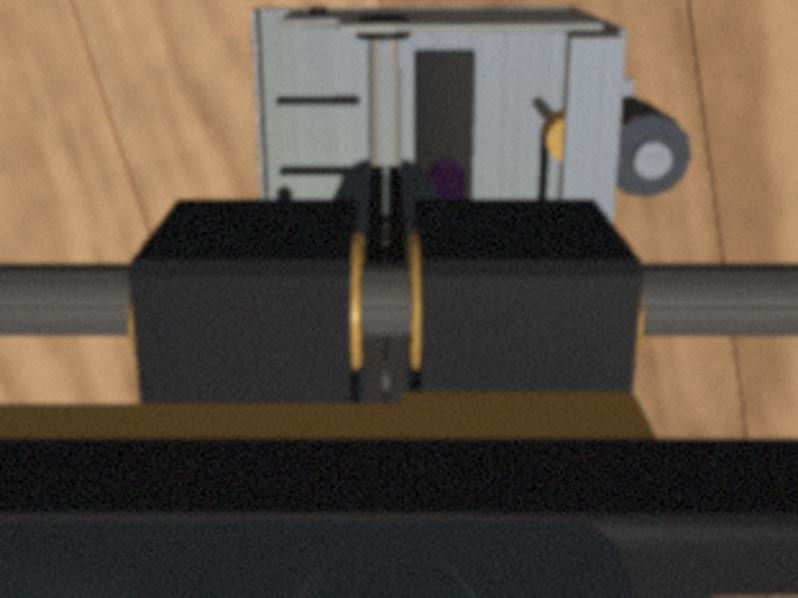

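Rod and finger pair are in line (both at column ~385) and the tool is clear of the end plate, so I descend behind the tail.

```bash
python3 drive.py '2 0 30 0 0 0;0 0 29 0 0 0;0 0 0 0 0 0;-4 0 0 0 0 0;-4 0 0 0 0 0;-3 0 0 0 0 0;0 0 0 0 0 0'; python3 drive.py '-2 0 0 0 0 0;-2 0 0 0 0 0;-2 0 0 0 0 0'
```

```text
time_s: 3.45
ee_pos: [541.2, -144.7, 61.8]
ee_rot: [179.8, -0.0, 76.9]
force: [1.2, 2.1, 1.7]
gripper_width: 0.7
gripper_force: 1.0
time_s: 3.75
ee_pos: [540.1, -148.9, 61.6]
ee_rot: [179.8, -0.2, 76.9]
force: [1.9, 7.5, 5.5]
gripper_width: 0.6
gripper_force: 4.3
```

```bash
python3 drive.py '-2 0 0 0 0 0;-2 0 0 0 0 0;-2 0 0 0 0 0;-2 0 0 0 0 0;-2 0 0 0 0 0'; python3 drive.py '-2 0 0 0 0 0;-2 0 0 0 0 0;-2 0 0 0 0 0;-2 0 0 0 0 0;-2 0 0 0 0 0'
```

```text
time_s: 4.25
ee_pos: [537.8, -158.6, 61.6]
ee_rot: [179.8, -0.2, 76.9]
force: [2.1, 7.5, 5.4]
gripper_width: 0.3
gripper_force: 3.8
time_s: 4.75
ee_pos: [535.6, -168.4, 61.6]
ee_rot: [179.8, -0.2, 76.9]
force: [2.7, 7.7, 5.9]
gripper_width: 1.0
gripper_force: 4.5
```

```bash
python3 drive.py '-2.5 0 0 0 0 0;-2.5 0 0 0 0 0;-2.5 0 0 0 0 0;-2.5 0 0 0 0 0;-2.5 0 0 0 0 0;-2.5 0 0 0 0 0'; python3 drive.py '-2.5 0 0 0 0 0;-2.5 0 0 0 0 0;-2.5 0 0 0 0 0;-2.5 0 0 0 0 0;-2.5 0 0 0 0 0;-2.5 0 0 0 0 0'
```

```text
time_s: 5.35
ee_pos: [530.2, -184.6, 59.8]
ee_rot: [-180.0, 0.0, 76.9]
force: [0.3, 0.9, 0.4]
gripper_width: 0.6
gripper_force: 0.7
time_s: 5.95
ee_pos: [526.9, -199.1, 59.9]
ee_rot: [-180.0, 0.0, 76.9]
force: [0.7, 0.4, -0.1]
gripper_width: 0.6
gripper_force: 0.7
```

```bash
R='-5 0 0 0 0 0'; python3 drive.py '-5 0 0 0 0 0;-5 0 0 0 0 0;-5 0 0 0 0 0;-5 0 0 0 0 0;-5 0 0 0 0 0;-5 0 0 0 0 0;-5 0 0 0 0 0;-5 0 0 0 0 0'; python3 drive.py '-5 0 0 0 0 0;-5 0 0 0 0 0;-5 0 0 0 0 0;-5 0 0 0 0 0;-5 0 0 0 0 0;-5 0 0 0 0 0;-4 0 0 0 0 0;-3 0 0 0 0 0'
```

```text
time_s: 6.75
ee_pos: [517.9, -238.2, 59.9]
ee_rot: [180.0, 0.0, 76.9]
force: [1.4, 0.9, -0.1]
gripper_width: 0.4
gripper_force: 0.8
time_s: 7.55
ee_pos: [509.5, -274.3, 60.0]
ee_rot: [180.0, 0.0, 76.9]
force: [0.6, 1.2, 0.1]
gripper_width: 0.4
gripper_force: 0.7
```

```bash
python3 drive.py '-3 0 0 0 0 0;-3 0 0 0 0 0;-3 0 0 0 0 0;-3 0 0 0 0 0;-3 0 0 0 0 0;-3 0 0 0 0 0;-2 0 0 0 0 0;-2 0 0 0 0 0'; python3 drive.py '-1.5 0 0 0 0 0;-1.5 0 0 0 0 0;-1.5 0 0 0 0 0;-1.5 0 0 0 0 0'
```

```text
time_s: 8.35
ee_pos: [504.5, -295.5, 60.0]
ee_rot: [-180.0, 0.0, 76.9]
force: [1.6, 0.5, 0.4]
gripper_width: 0.4
gripper_force: 0.7
time_s: 8.75
ee_pos: [503.2, -301.3, 60.0]
ee_rot: [180.0, 0.0, 76.9]
force: [0.9, 1.1, 0.6]
gripper_width: 0.5
gripper_force: 0.7
```

```bash
for i in 1; do python3 drive.py '-1.5 0 0 0 0 0;-1.5 0 0 0 0 0;-1.5 0 0 0 0 0'; done; python3 drive.py '-1.5 0 0 0 0 0;-1.5 0 0 0 0 0'
```

```text
time_s: 9.05
ee_pos: [502.2, -305.7, 60.0]
ee_rot: [180.0, 0.0, 76.9]
force: [0.2, 1.2, 1.0]
gripper_width: 0.2
gripper_force: 0.7
time_s: 9.25
ee_pos: [501.6, -308.6, 60.0]
ee_rot: [180.0, 0.0, 76.9]
force: [0.9, 1.1, 0.1]
gripper_width: 0.9
gripper_force: 0.7
```

```bash
python3 drive.py '-1 0 0 0 0 0;-1 0 0 0 0 0'
```

```text
time_s: 9.45
ee_pos: [501.4, -309.5, 60.0]
ee_rot: [-180.0, -0.1, 76.9]
force: [2.4, 6.2, 2.1]
gripper_width: 0.4
gripper_force: 3.5
```

```bash
python3 drive.py '-1 0 0 0 0 0;0 0 0 0 0 0'
```

```text
time_s: 9.65
ee_pos: [501.3, -309.5, 60.0]
ee_rot: [-180.0, -0.2, 76.9]
force: [2.7, 7.1, 1.9]
gripper_width: 0.4
gripper_force: 3.8
```

```bash
python3 drive.py '5 0 0 0 0 0;10 0 0 0 0 0;0 0 -45 0 0 0;0 0 -50 0 0 0;0 0 -50 0 0 0;-10 -5 -5 0 0 0'; python3 drive.py '-36 -10 0 0 0 0;-36 -10 0 0 0 0;-36 -10 0 0 0 0;-36 -10 0 0 0 0;0 0 0 0 0 0;0 0 0 0 0 0;0 0 0 0 0 0'
cat > look.py <<'E'
import sys,cv2,numpy as np
from workcell import env
n=sys.argv[1];st=env.state();m=env.camera_model('wrist');f=env.grab_frame('wrist');np.save(n+'.npy',m['T']);cv2.imwrite(f'pics/{n}.png',f);print(n,st['ee_pos'].round(1),abs(st['qvel']).max().round(2))
E
python3 look.py a; python3 drive.py '0 45 0 0 0 0;0 45 0 0 0 0;0 0 0 0 0 0;0 0 0 0 0 0;0 0 0 0 0 0'; python3 look.py b
python3 -c "
import cv2,numpy as np
a,b=[cv2.resize(cv2.imread(f'pics/{n}.png')[60:260,156:356] if 0 else cv2.imread(f'pics/{n}.png')[20:320,150:350],(400,600),interpolation=cv2.INTER_CUBIC) for n in 'ab']
cv2.imwrite('pics/ab.png',np.hstack([a,b]))"
```

```text
time_s: 10.25
ee_pos: [500.5, -306.5, 217.1]
ee_rot: [179.3, 0.3, 77.0]
force: [-0.4, -0.8, 0.8]
gripper_width: 0.7
gripper_force: 0.0
time_s: 10.95
ee_pos: [425.7, -435.6, 209.5]
ee_rot: [-180.0, -0.0, 77.0]
force: [-0.3, 1.0, 0.2]
gripper_width: 0.7
gripper_force: 0.0
a [ 425.7 -435.6  209.5] 0.7
time_s: 11.5
ee_pos: [512.8, -456.0, 210.0]
ee_rot: [-179.9, -0.0, 77.0]
force: [-1.3, -0.0, -0.3]
gripper_width: 0.4
gripper_force: 0.0
b [ 512.8 -456.   210. ] 0.86
```

View pics/ab.png

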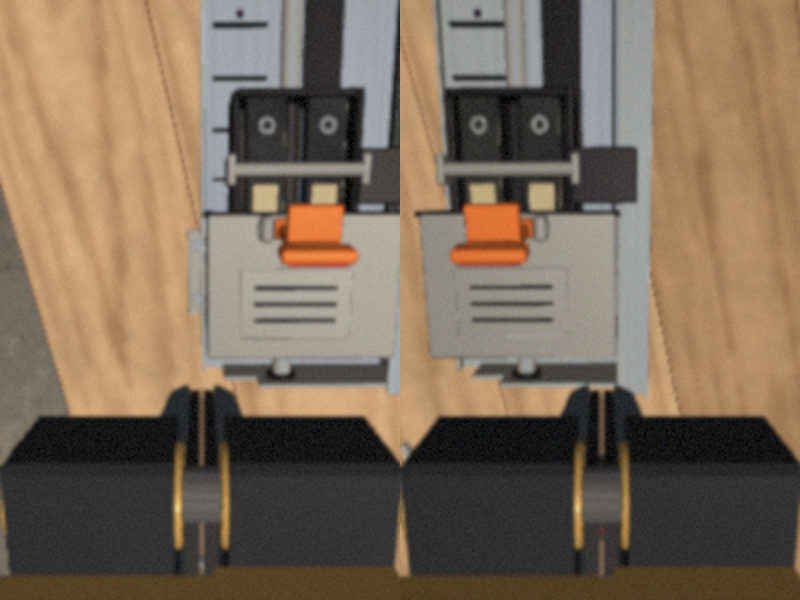

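The lock stands up: the tab centre is at (319,255) in the left view and (90,255) in the right, and the hood mouth's left corner is at (205,213) and (17,213).

Run:
```python
from workcell import env
from geo import *
w=env.camera_model("wrist"); A={**w,"T":np.load("a.npy")};B={**w,"T":np.load("b.npy")}
W=lambda x,y:np.array([150+(x+.5)/2-.5,20+(y+.5)/2-.5])
a=np.radians(-13.07);R=np.array([[np.cos(a),-np.sin(a),0],[np.sin(a),np.cos(a),0],[0,0,1]]);O=np.array([512,-286,0])
for n,p,q in [("tab ctr top",(319,255),(90,255)),("tab l",(281,253),(52,253)),("tab r",(357,254),(128,254)),("tab low edge",(319,265),(90,265)),("arm edge ctr",(317,205),(93,205)),("hood l",(205,213),(17,213)),("hinge pins",(264,228),(140,228)),("bar l",(229,168),(38,168)),("bar r",(370,166),(178,167)),("tail l",(236,92),(47,92))]:
    P,e=tri([A,B],[W(*p),W(*q)]);print(n,P.round(1),"unit",(R.T@(P-O)).round(1),round(e,2))
for n in "ab": print((np.load(n+".npy")[:3,3]).round(1))
print((R.T@(env.state()['ee_pos']-O)).round(1))
```

```text
tab ctr top [ 482.5 -396.7  144.7] unit [  -3.7 -114.5  144.7] 0.18
tab l [ 468.2 -392.6  144.6] unit [ -18.5 -113.8  144.6] 0.18
tab r [ 497.  -399.7  144.5] unit [  11.1 -114.1  144.5] 0.17
tab low edge [ 481.6 -400.4  145.7] unit [  -3.7 -118.3  145.7] 0.18
arm edge ctr [ 487.  -378.4  134.5] unit [ -3.5 -95.6 134.5] 0.15
hood l [ 442.8 -372.    88.5] unit [-47.9 -99.5  88.5] 0.16
hinge pins [ 482.1 -394.2  -60.1] unit [  -4.6 -112.2  -60.1] 0.13
bar l [ 458.4 -354.6   87.8] unit [-36.7 -79.   87.8] 0.14
bar r [ 522.4 -368.8   88.8] unit [ 28.8 -78.3  88.8] 0.38
tail l [ 469.6 -321.4   75.8] unit [-33.3 -44.   75.8] 0.11
[ 442.4 -367.3  380.9]
[ 529.5 -387.6  381.3]
[  39.  -165.7  210.3]
```

```bash
python3 drive.py '12 -22 0 0 0 0;12 -21 0 0 0 0;0 0 35 0 0 0;0 0 34 0 0 0;0 0 0 0 0 0;0 0 0 0 0 0'; python3 drive.py '3 0 0 0 0 0;3 0 0 0 0 0;3 0 -1 0 0 0;3 0 -1 0 0 0'
```

```text
time_s: 12.15
ee_pos: [476.4, -423.9, 141.8]
ee_rot: [180.0, 0.0, 76.9]
force: [0.3, -1.1, 0.8]
gripper_width: 0.3
gripper_force: 0.0
time_s: 12.55
ee_pos: [480.1, -412.3, 143.9]
ee_rot: [179.9, 0.1, 76.9]
force: [1.2, -0.7, -0.4]
gripper_width: 0.5
gripper_force: 0.3
```

```bash
python3 drive.py '4 0 0 0 0 0;4 0 0 0 0 0;6 0 1 0 0 0;6 0 1 0 0 0'; python3 drive.py '6 0 2 0 0 0;6 0 3 0 0 0;5 0 4 0 0 0;5 0 5 0 0 0'
```

```text
time_s: 12.95
ee_pos: [484.2, -392.2, 140.9]
ee_rot: [180.0, 0.0, 76.9]
force: [-0.1, -0.5, 0.7]
gripper_width: 0.4
gripper_force: 0.3
time_s: 13.35
ee_pos: [489.1, -370.7, 126.6]
ee_rot: [-180.0, -0.0, 76.9]
force: [-0.6, -0.2, -0.2]
gripper_width: 0.6
gripper_force: 0.3
```

```bash
python3 drive.py '4 0 4 0 0 0;4 0 4 0 0 0;3 0 5 0 0 0;2 0 4 0 0 0;0 0 0 0 0 0'; python3 drive.py '1 0 3 0 0 0;0 0 2 0 0 0;0 0 0 0 0 0'
```

```text
time_s: 13.85
ee_pos: [491.7, -358.0, 109.2]
ee_rot: [-179.9, -0.0, 76.9]
force: [-0.3, 0.2, 0.0]
gripper_width: 0.0
gripper_force: 0.0
time_s: 14.15
ee_pos: [492.2, -357.6, 104.7]
ee_rot: [-180.0, -0.0, 76.9]
force: [-0.4, 0.2, -0.2]
gripper_width: 0.5
gripper_force: 0.0
```

```bash
python3 drive.py '0 0 1.5 0 0 0;0 0 1 0 0 0;0 0 0 0 0 0';python3 drive.py '0 0 1 0 0 0;0 0 0 0 0 0'
```

```text
time_s: 14.45
ee_pos: [492.2, -357.6, 102.4]
ee_rot: [180.0, 0.0, 76.9]
force: [-0.4, -0.1, 1.1]
gripper_width: -0.1
gripper_force: 0.0
time_s: 14.65
ee_pos: [492.2, -357.6, 101.4]
ee_rot: [-180.0, 0.0, 76.9]
force: [0.1, -0.9, -0.1]
gripper_width: 0.2
gripper_force: 0.0
```

```bash
python3 drive.py '0 0 1 0 0 0;0 0 0 0 0 0';python3 drive.py '0 0 1 0 0 0;0 0 0 0 0 0'
```

```text
time_s: 14.85
ee_pos: [492.2, -357.7, 100.7]
ee_rot: [180.0, 0.0, 76.9]
force: [-0.2, 0.2, 1.9]
gripper_width: 0.2
gripper_force: 0.9
time_s: 15.05
ee_pos: [492.3, -357.6, 100.5]
ee_rot: [180.0, 0.0, 76.9]
force: [-1.2, 1.0, 6.4]
gripper_width: 0.6
gripper_force: 3.2
```

```bash
python3 drive.py '0 0 1.5 0 0 0;0 0 0 0 0 0'; python3 drive.py '0 0 -20 0 0 0;0 0 -45 0 0 0;0 0 -45 0 0 0;-40 15 0 0 0 0;-44 15 0 0 0 0;0 0 0 0 0 0;0 0 0 0 0 0;0 0 0 0 0 0'; python3 look.py c; python3 -c "
import cv2,numpy as np
a=cv2.resize(cv2.imread('pics/c.png')[20:320,150:350],(400,600),interpolation=cv2.INTER_CUBIC)
from workcell import env
b=cv2.resize(env.grab_frame('side')[105:245,262:355],(398,600),interpolation=cv2.INTER_CUBIC)
cv2.imwrite('pics/cs.png',np.hstack([a,b]))"
```

```text
time_s: 15.25
ee_pos: [492.4, -357.7, 100.2]
ee_rot: [179.9, 0.0, 76.9]
force: [-3.5, 2.3, 13.0]
gripper_width: 0.5
gripper_force: 6.1
time_s: 16.05
ee_pos: [502.2, -445.2, 207.4]
ee_rot: [-179.9, -0.1, 76.9]
force: [-0.1, 0.4, -0.3]
gripper_width: 0.3
gripper_force: 0.0
c [ 502.2 -445.2  207.4] 0.71
```

View pics/cs.png

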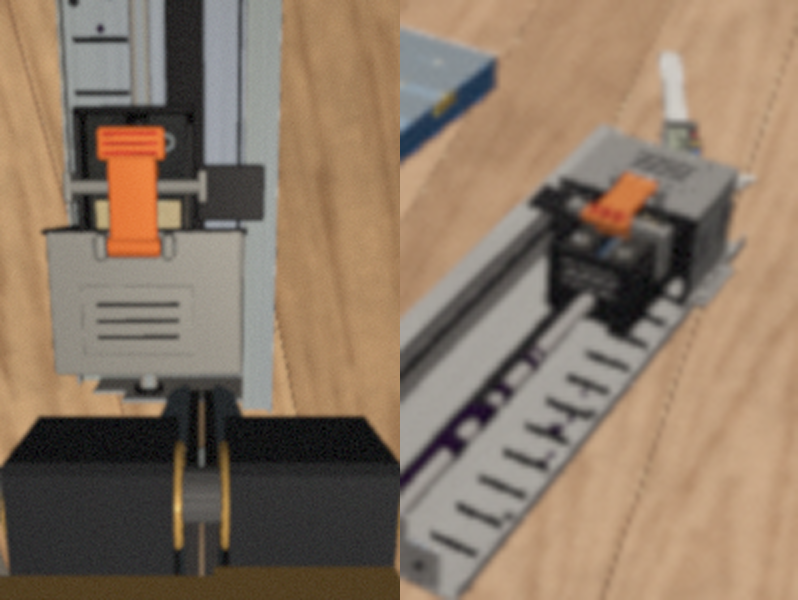

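The orange arm lies level over the carriage with its hook past the grey bar, tab at (130,143) in the left view. It pressed firm at 100.2 mm, which is the level-arm height, and nothing touches the robot.

```bash
python3 -c "
from workcell import env
print(env.job_done())"
```

```text
the job is handed in; nothing more can be done
None
```

The carriage broke free and was run gently into the hood up against its stop; the transport lock is down behind the grey bar, the arm is clear, and the job was handed in at about 16 s (no verdict was returned).

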